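# Pack the door-lock drilling kit into its foam tray

### The job

Pack the door-lock drilling kit into the foam-lined tray, each piece down flat in the cut-out of its own shape: the 54 mm and the 25 mm hole saws (the largest and the smallest, teeth down as they stand), the arbor with its pilot drill, and the latch-plate template, which is tucked under the front edge of the riser shelf and must be drawn out before it can be lifted. The middle-sized hole saw and the sanding drum are not part of the kit: leave them standing where they are.

Things in the scene. Friction and masses are not known exactly. Their poses are not given: they have to be found in the camera images.
- saw_large_center (a point): 54 mm hole saw, the largest: a dark steel cup 54 mm in diameter and 45 mm tall, standing teeth down on the table, with a closed flat top that carries a low bright threaded boss (4 mm). This point: on its axis, half-way up the cup (22.5 mm above its teeth). z up its axis; it is round, so its yaw does not matter.
- saw_small_center (a point): 25 mm hole saw, the smallest: same build, 25 mm in diameter, 45 mm tall, standing teeth down. This point: on its axis, half-way up (22.5 mm above its teeth).
- arbor_center (a point): Hole-saw arbor lying level on its bright square collar, 28 x 24 x 24 mm (long x wide x high), in mid-length; a 10 mm shank on one side, a short nose and a thin 6 mm pilot drill on the other; 104 mm long, 52 mm either way from the collar's centre. This point: the collar's centre (about the centre of mass), 12 mm above its underside. x along the arbor to the drill, y across the collar, z up.
- template_center (a point): Latch-plate template: flat brown plate 100 x 40 x 15 mm (x, y, z) with a 57 x 25 mm window, its far 35-45 mm under a fixed riser shelf (underside 20, top 30 mm above the table; things 30 mm tall on it from 75 mm behind its front edge). This point: the plate's centre, 7.5 mm above its underside. x along it, into the riser; z up. Drawn 60 mm along its own -x it is clear; the table there is free.
- slot_large_floor (a point): Foam block with a round cut-out 73 mm in diameter, place of the 54 mm saw. The fixed tray (298 x 198 mm) holds four foam blocks, 140 x 90 mm, 2 x 2 in any order; foam top and tray rim 27 mm above the table, all cut-outs 10 mm deep, their pale floors 17 mm above the table. This point: centre of the cut-out's floor. x along the block's 140 mm, y its 90 mm, z up.
- slot_small_floor (a point): Foam block with a round cut-out 44 mm in diameter, 10 mm deep, the place of the 25 mm hole saw. This point: the centre of the cut-out's floor, 17 mm above the table. Axes as for the other blocks.
- slot_arbor_floor (a point): Foam block with a cross-shaped cut-out, 10 mm deep, the place of the arbor: a channel 126 mm long (along x) and 32 mm wide, widened to 46 mm (along y) over the middle 52 mm for the collar. The arbor may lie in it either way round. This point: the centre of the cut-out's floor, 17 mm above the table. x along the channel, y across, z up.
- slot_template_floor (a point): Foam block with a rectangular cut-out 122 x 62 mm (along x, y), 10 mm deep, the place of the template, with finger recesses that widen it to 84 mm across (along y) over the middle 48 mm. The template may lie in it either way round. This point: the centre of the cut-out's floor, 17 mm above the table. x along the cut-out, y across, z up.
- saw_middle_center (a point): 38 mm hole saw, the middle one, which does not belong to this kit and stays where it stands: same build, 38 mm in diameter, 45 mm tall, standing teeth down. This point: on its axis, half-way up (22.5 mm above its teeth).
- drum_center (a point): Sanding drum, which does not belong to this kit and stays where it stands: about the size of the large hole saw but smooth and toothless, a brown abrasive sleeve 54 mm in diameter and 45 mm tall with a thin 8 mm steel shank sticking 24 mm up out of its top. This point: on its axis, half-way up the sleeve (22.5 mm above the table).
Mind the look-alikes: they are no part of the job. Leave any green look-alike of the part that bears template_center alone.

How it is judged:
By the outcome, as a careful person would: the job done as asked, in the order asked, and still so for the second after the job is handed in, with the robot touching nothing.
It also fails if it takes over 106 s, if anything falls off the work surface, if the arm or the gripper's body presses on something with over 40 N, if the wrist force passes 120 N, or if a joint passes its speed limit or range.

### The arm

A 6-joint arm with a two-finger parallel gripper is mounted at the origin on the work surface. World frame = base frame: x ahead of the robot, y to its left, z up, the work surface at z = 0. Lengths are in m, angles in rad, forces in N, time in s.
With the tool pointing down it reaches from about 0.4 to 0.825 m from the base axis. Payload 7 kg.
Tool frame: the origin (TCP) lies at the very end of the fingers, on their centre line; the grasp point (between the pads) lies 19 mm behind it; z points along the fingers, x is the direction in which the jaws open and shut, and the axes are right-handed (so a half turn about z gives the same grasp; the last joint's range is limited). The gripper opens to 85 mm and grips with 20 to 120 N. Pads are 22 mm wide; open, the fingers measure 114 mm over their backs; the gripper's body (76 mm by 85 mm) begins 54 mm behind the grasp point. The pads swing forward as they close: fully open they stand 13 mm farther back than shut.
Start: joints at [1.625, 0.359, 0.012, 0, -1.224, -0.288], TCP at [0.156, 0.657, 0.231] pointing down, gripper open.
Joint ranges: [-3.07, 3.07], [-1.43, 2.12], [-1.02, 1.25], [-3.03, 1.67], [-3.05, -0], [-3.03, 3.03]. Speed limits (rad/s): [2.39, 2.39, 3.01, 3.14, 3.14, 3.14].

### API

Orientations are given as a 3x3 rotation matrix whose columns are the frame's x, y, z axes.
In Python, from rig import r gives the robot as it stands.
- The arm moves only by the tool move_arm, never from a script. Its argument "deltas" is text: rows parted by semicolons, each of 7 numbers parted by spaces: the shift along the tool's x, y, z in mm, then the turn, a rotation vector about the tool's x, y, z in degrees, then the finger opening in mm, from 0 to 85.4. In form: x y z wx wy wz fingers; .... A call has 1 to 20 rows; each row is the pose to reach, as a shift and turn from the pose measured when the call began, along the tool's axes at that moment; what a row does not reach only later rows make up. A row lasts 1/10 s, in which the tool goes at most 50 mm and 8.59 degrees, less where a joint would pass 70% of its speed; a pose out of reach is approached as far as the arm can. A call with a gripper value outside its range is refused whole. The fingers move at their own pace and stop on an object; "grip_force" is the grip in N (left out, the last holds). Time passes only in rows, so rows that repeat a pose let the fingers close. It gives the time, the measured TCP pose, the force and the opening at its end, in the units of the state.
- r.state(): the state, without advancing time (a new reading comes with each control period).
- r.grab_frame(name): name is "scene" or "side" or "wrist"; returns a dict with "pixels" (420x560x3 uint8, blue, green, red), "camera_matrix" (3x3 intrinsics, pixels), "dist" ([k1, k2, p1, p2, k3] as OpenCV has them; the pictures are not rectified), "rvec" (rotation vector, rad) and "tvec" (3), from world to camera coordinates, as OpenCV has them; the wrist camera has in their place "tool_from_camera" (4x4, takes a point from camera to tool coordinates, whose origin is the TCP and whose axes are the tool frame's). Camera axes: x right, y down, z forward; pixel columns grow to the right and rows downward; lengths in m; the calibration is good to about 2 mm. A picture is of the moment at which its call begins: read the wrist's pose just before it. There is no depth.
- r.job_done(): hands the job in, once; it reports no verdict.
Trained networks look in a picture, given as the dict that the camera call returned (one of the last four; its "shot" number tells which), for a name from the list of things; names that differ only in an ending like _2 or _b are one class to them, and where a whole thing is asked for, a point or a joint stands for the part that bears it (a point fixed in the world has none). Each returns a list of dicts, best first, with "confidence" (0 to 1); they miss things now and then, are a little off and sometimes report something else, mostly with a low value. They report only what shows in the picture. A call takes as long as a camera call. They do not tell look-alikes from the thing itself.
- r.outline_of(name, picture): "mask" (420x560 bool, what is visible of it) and "pixel" ([column, row] in pixels, amid what is visible of it).
The state is a dict: "clock": time; "q": joint angles; "joint_velocities": joint speeds; "joint_efforts": joint torques, N m; "eef_pos": TCP position; "orientation": TCP orientation; "ft_force": force on the tool from outside, world axes, zero at the start; "moment": the same for the moment, N m; "finger_gap": opening from 0.0 (shut) to 1.0 (fully open).
Only numpy, scipy, OpenCV 4.12 (cv2) and the standard library are available. Lean on these libraries where they do the work, as an engineer would, in place of code of your own. Each camera call takes 0.05 s, during which the arm holds its last target. There are 200 camera calls.

## Working session

There is one attempt and no reset: what is moved stays moved. The work goes in short steps, Python scripts to look and compute and a tool call to move; the robot and the scene stay as the last step left them, time stands still between calls to the robot, and variables do not carry over. Pictures are saved under pics/ and viewed, about 12 in all and at most 16, crops included, and the job is handed in when it is done.

Besides the shell and the picture viewer there is one more tool, called after ">>>" as name(argument=value, ...) on one line, values as JSON. move_arm: Moves the arm, as the interface text tells. Its arguments: {"type":"object","properties":{"deltas":{"type":"string"},"grip_force":{"type":"number"}},"required":["deltas"]}

```bash
mkdir -p pics; ls; cat > h.py <<'E'
import numpy as np, cv2
from rig import r
def grab(n):
    s=r.state(); p=r.grab_frame(n); p['_s']=s; p['_n']=n; return p
def cam(p):
    "returns R (cam->world), origin"
    if 'rvec' in p and p['rvec'] is not None:
        R=cv2.Rodrigues(np.array(p['rvec'],float))[0]; return R.T, -R.T@np.array(p['tvec'],float).ravel()
    T=np.array(p['tool_from_camera']); W=np.array(p['_s']['orientation']); 
    return W@T[:3,:3], W@T[:3,3]+np.array(p['_s']['eef_pos'])
def toworld(p,px,z):
    px=np.array(px,float).reshape(-1,1,2)
    n=cv2.undistortPoints(px,np.array(p['camera_matrix']),np.array(p['dist'])).reshape(-1,2)
    R,o=cam(p); d=np.c_[n,np.ones(len(n))]@R.T
    return o+d*((z-o[2])/d[:,2])[:,None]
def project(p,X):
    R,o=cam(p); rv=cv2.Rodrigues(R.T)[0]; t=-R.T@o
    return cv2.projectPoints(np.array(X,float).reshape(-1,3),rv,t,np.array(p['camera_matrix']),np.array(p['dist']))[0].reshape(-1,2)
E
python3 - <<'E'
from h import *
print(r.state())
names="saw_large_center saw_small_center arbor_center template_center slot_large_floor slot_small_floor slot_arbor_floor slot_template_floor saw_middle_center drum_center".split()
for n in ("scene","side","wrist"):
    p=grab(n); cv2.imwrite(f"pics/{n}0.png",p['pixels'])
    print(n,cam(p)[1].round(3))
    for m in names:
        o=r.outline_of(m,p)
        print(m,[(np.round(d['pixel']).tolist(),round(d['confidence'],2),int(d['mask'].sum()),) for d in o])
E
```

```text
pics
{'clock': 0.0, 'q': array([ 1.62509230e+00,  3.59373516e-01,  1.10520507e-02, -3.67400169e-04,
       -1.22409552e+00, -2.88060063e-01]), 'joint_velocities': array([-1.15500323e-04, -2.85940981e-04,  5.40385811e-04,  9.27398369e-04,
       -4.85687467e-05,  1.32906626e-03]), 'joint_efforts': array([-1.31252551e-05, -5.83311510e+01,  2.93426549e+01,  6.93647236e+00,
       -6.05043620e-03, -1.78068598e-05]), 'eef_pos': array([0.15629227, 0.6561546 , 0.23036626]), 'orientation': array([[-2.31762374e-01, -9.72772397e-01, -2.57079289e-04],
       [-9.72771028e-01,  2.31762481e-01, -1.63700298e-03],
       [ 1.65201265e-03, -1.29316413e-04, -9.99998627e-01]]), 'ft_force': array([-0.71264754, -0.32868005,  0.21126344]), 'moment': array([ 0.04659734, -0.01033744,  0.0289361 ]), 'finger_gap': 0.9994340526004504}
scene [ 1.449 -0.172  0.635]
saw_large_center [([303.0, 215.0], 0.75, 583)]
saw_small_center [([311.0, 255.0], 0.67, 262)]
arbor_center []
template_center [([428.0, 222.0], 0.89, 637), ([396.0, 243.0], 0.55, 235), ([344.0, 200.0], 0.38, 352)]
slot_large_floor [([102.0, 240.0], 0
[... 437 characters left out ...]
7)]
template_center [([141.0, 348.0], 0.94, 1363), ([158.0, 274.0], 0.67, 631), ([257.0, 302.0], 0.44, 653)]
slot_large_floor [([394.0, 153.0], 0.58, 1156)]
slot_small_floor [([376.0, 171.0], 0.85, 1405), ([160.0, 276.0], 0.63, 631), ([265.0, 196.0], 0.31, 266)]
slot_arbor_floor [([327.0, 152.0], 0.7, 1155)]
slot_template_floor [([341.0, 133.0], 0.77, 1022), ([329.0, 154.0], 0.53, 1210)]
saw_middle_center [([256.0, 301.0], 0.88, 628)]
drum_center [([310.0, 213.0], 0.69, 707)]
wrist [0.228 0.64  0.374]
saw_large_center []
saw_small_center []
arbor_center []
template_center []
slot_large_floor []
slot_small_floor []
slot_arbor_floor []
slot_template_floor []
saw_middle_center []
drum_center []
```

```bash
python3 - <<'E'
import cv2
a=cv2.imread("pics/scene0.png");cv2.imwrite("pics/s1.png",cv2.resize(a[160:320,40:480],(800,291),interpolation=cv2.INTER_CUBIC))
b=cv2.imread("pics/side0.png");b=cv2.resize(b[100:400,80:480],(800,600),interpolation=cv2.INTER_CUBIC);cv2.imwrite("pics/s2.png",b)
E
```

```text
(no output)
```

View pics/s1.png

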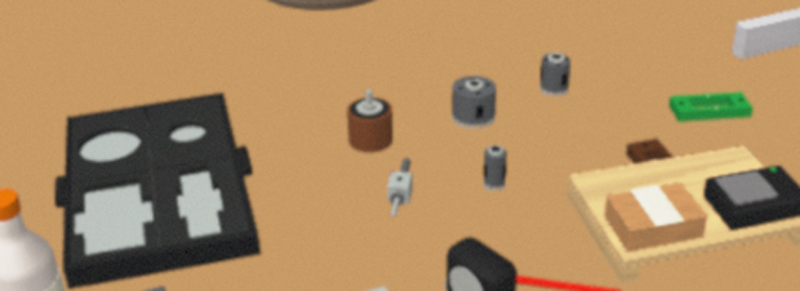

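View pics/s2.png

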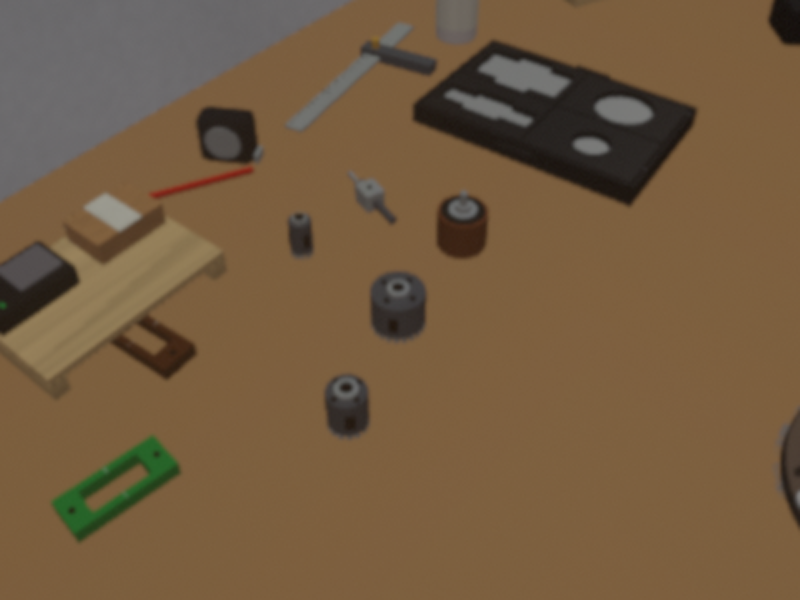

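The scene view shows the tray at left (px ≈ 60–180, 215–310), with large and small round slots at the back and template and arbor slots in front. The drum, large saw, middle saw, small saw and arbor stand mid-table. The brown template's end sticks out from under the riser, and the green look-alike is beyond it. The side view agrees: large saw (278,251), middle (256,301), small (233,217), arbor (265,197), brown template (158,274), green (141,348).

```bash
cat > fit.py <<'E'
from h import *
from scipy.optimize import least_squares
def hullmask(p,X):
    m=np.zeros((420*4,560*4),np.uint8); u=project(p,X)
    cv2.fillConvexPoly(m,cv2.convexHull((u*4+1.5).round().astype(np.int32)),1); return m
def cyl(c,rad,h,z0=0):
    t=np.linspace(0,2*np.pi,48); x=np.c_[c[0]+rad*np.cos(t),c[1]+rad*np.sin(t)]
    return np.r_[np.c_[x,0*t+z0],np.c_[x,0*t+z0+h]]
def cent(m,s=1.): 
    M=cv2.moments(m.astype(np.uint8),True); return np.array([M['m10']/M['m00'],M['m01']/M['m00']])
def fitcyl(obs,rad,h,x0):
    def f(c): return np.concatenate([(cent(hullmask(p,cyl(c,rad,h)))-1.5)/4-cent(m) for p,m in obs])
    s=least_squares(f,x0,diff_step=.01); return s.x,s.fun
E
python3 - <<'E'
from fit import *
P={n:grab(n) for n in("scene","side")}
for n,rad,exp in (("saw_large_center",.027,[(303,215),(278,251)]),("saw_middle_center",.019,[(344,200),(256,301)]),("saw_small_center",.0125,[(311,255),(233,217)]),("drum_center",.027,[(242,229),(310,213)])):
    obs=[]
    for k,e in zip(P,exp):
        for d in r.outline_of(n,P[k]):
            if np.hypot(*(np.array(d['pixel'])-e))<8: obs.append((P[k],d['mask'],k)); break
    x0=toworld(obs[-1][0],cent(obs[-1][1]),.022)[0,:2]
    for sub in [obs]+[[o] for o in obs]:
        print(n,*fitcyl([o[:2] for o in sub],rad,.045,x0))
# tray floors: pale pixels
for k,p in P.items():
    hsv=cv2.cvtColor(p['pixels'],cv2.COLOR_BGR2HSV); m=((hsv[...,1]<70)&(hsv[...,2]>120)).astype(np.uint8)
    n,l,st,c=cv2.connectedComponentsWithStats(m)
    for i in range(1,n):
        if st[i,4]>30: print(k,st[i],c[i].round(1),toworld(p,c[i],.017)[0].round(4))
d=r.outline_of("template_center",P["side"]); s=P["side"]
for q in d:
    c=cv2.findContours(q['mask'].astype(np.uint8),0,2)[0][0]; print(q['pixel'],toworld(s,cent(q['mask']),.015)[0]); 
    if 150<q['pixel'][0]<170: print(cv2.minAreaRect(toworld(s,c.reshape(-1,2),.015)[:,:2].astype(np.float32)*1000))
d=r.outline_of("arbor_center",s)[0]
c=np.argwhere(d['mask'])[:,::-1]; w=toworld(s,c,.012)[:,:2]; print("arbor",w.mean(0),np.linalg.svd(w-w.mean(0),full_matrices=False)[2][0],np.ptp((w-w.mean(0))@np.linalg.svd(w-w.mean(0),full_matrices=False)[2][0]))
E
```

```text
saw_large_center [0.46860488 0.11677879] [-0.13571579 -0.03733995 -0.06071265  0.06705851]
saw_large_center [0.46896168 0.11696564] [ 0.00026058 -0.00282381]
saw_large_center [0.46852621 0.11652777] [-0.00073517 -0.00030416]
saw_middle_center [0.42910442 0.23781075] [-0.38780262 -0.15500714 -0.2819055   0.14350061]
saw_middle_center [0.42994181 0.23848203] [ 0.00131681 -0.01038622]
saw_middle_center [0.42888201 0.23725993] [-0.00442255  0.00283925]
saw_small_center [0.61416716 0.09986396] [-0.27056458  0.39436216 -0.11207707  0.56980519]
saw_small_center [0.61296939 0.10082919] [-0.00435358  0.00582806]
saw_small_center [0.61515932 0.09846033] [ 0.04073841 -0.02887275]
drum_center [ 0.49051934 -0.01734363] [-0.01657672 -0.10625229 -0.05880748 -0.0073828 ]
drum_center [ 0.49094474 -0.0173929 ] [-0.00780554  0.00818979]
drum_center [ 0.49038264 -0.01731262] [ 0.0048253 -0.0014771]
scene [  4   0  20  33 354] [10.7 14.5] [-3.3965 -1.3709  0.017 ]
scene [ 27   0  87  16 502] [55.6  3.5] [-3.7142 -1.0107  0.017 ]
scene [397   0  14  10  69] [404.4   2.6] [-2.5739  1.8661  0.017 ]
scene [ 
[... 2193 characters left out ...]
 28  91] [423.7 396.2] [1.0091 0.1565 0.017 ]
side [304  77  16  11 114] [311.1  82.2] [ 0.8716 -0.5542  0.017 ]
side [381 151  23   9 148] [392.1 155.1] [ 0.4634 -0.3351  0.017 ]
side [370 171  12   4  32] [375.6 172.6] [ 0.4586 -0.242   0.017 ]
side [122 197  29  19 292] [135.7 205.5] [0.812  0.1965 0.017 ]
side [479 345  12  10  63] [484.5 349.6] [0.0733 0.0736 0.017 ]
[159.2, 276.1] [0.6144925 0.2940907 0.015    ]
((620.7932739257812, 293.901611328125), (78.9757080078125, 47.99739456176758), 4.452034950256348)
[135.0, 341.0] [0.52501586 0.41882659 0.015     ]
[377.2, 171.0] [ 0.46005079 -0.24934728  0.015     ]
arbor [ 0.60467885 -0.00579475] [-0.90784813  0.41929915] 0.10251631804512573
```

```bash
cat >> h.py <<'E'
from scipy.spatial.transform import Rotation as Ro
def delta(pos,yaw,s=None,half=True):
    "yaw: world angle (deg) of the jaw axis (tool x); tool straight down"
    s=s or r.state(); W=np.array(s['orientation']); best=None
    for k in ((0,180,-180) if half else (0,)):
        a=np.radians(yaw+k); X=np.array([np.cos(a),np.sin(a),0]); Z=np.array([0,0,-1.]); T=np.c_[X,np.cross(Z,X),Z]
        rv=Ro.from_matrix(W.T@T).as_rotvec(degrees=True)
        if best is None or np.linalg.norm(rv)<np.linalg.norm(best): best=rv
    d=W.T@(np.array(pos)-s['eef_pos'])*1000
    print("delta",d.round(1),best.round(2),"q6",s['q'][5].round(2),"dist",np.linalg.norm(d).round())
def st():
    s=r.state(); print("t",round(s['clock'],2),"pos",s['eef_pos'].round(4),"xax",s['orientation'][:,0].round(3),"z",s['orientation'][:,2].round(3),"F",s['ft_force'].round(1),"gap",round(s['finger_gap']*85.4,1),"q",s['q'].round(2))
E
python3 - <<'E'
from h import *
p=grab("wrist"); print(np.array(p['tool_from_camera']).round(3),p['camera_matrix'])
delta([0.56,0.10,0.30],-104); delta([0.56,0.10,0.30],-90)
E
```

```text
[[ 1.    -0.    -0.001 -0.   ]
 [ 0.     0.957  0.289 -0.074]
 [ 0.001 -0.289  0.957 -0.143]
 [ 0.     0.     0.     1.   ]] [[299.91210677   0.         281.74272649]
 [  0.         299.91210677 206.52991243]
 [  0.           0.           1.        ]]
delta [ 448.  -521.6  -68.7] [0.  0.  0.6] q6 -0.29 dist 691.0
delta [ 448.  -521.6  -68.7] [  0.    0.  -13.4] q6 -0.29 dist 691.0
```

>>> move_arm(deltas="448 -522 -60 0 0 -13.4 85;448 -522 -60 0 0 -13.4 85;448 -522 -60 0 0 -13.4 85;448 -522 -60 0 0 -13.4 85;448 -522 -60 0 0 -13.4 85;448 -522 -60 0 0 -13.4 85;448 -522 -60 0 0 -13.4 85;448 -522 -60 0 0 -13.4 85;448 -522 -60 0 0 -13.4 85;448 -522 -60 0 0 -13.4 85;448 -522 -60 0 0 -13.4 85;448 -522 -60 0 0 -13.4 85;448 -522 -60 0 0 -13.4 85;448 -522 -60 0 0 -13.4 85;448 -522 -60 0 0 -13.4 85;448 -522 -60 0 0 -13.4 85;448 -522 -60 0 0 -13.4 85;448 -522 -60 0 0 -13.4 85")

```text
clock: 4.1
eef_pos: [0.5599, 0.1008, 0.2914]
orientation: [[0.002, -1.0, 0.0], [-1.0, -0.002, 0.0], [-0.0, -0.0, -1.0]]
ft_force: [-0.5, 0.3, -0.3]
finger_gap: 0.995
```

```bash
python3 - <<'E'
from h import *
st(); p=grab("wrist"); cv2.imwrite("pics/w1.png",p['pixels'])
for m in "saw_large_center saw_small_center arbor_center template_center slot_large_floor slot_small_floor slot_arbor_floor slot_template_floor saw_middle_center drum_center".split():
    print(m,[(np.round(d['pixel']).tolist(),round(d['confidence'],2),int(d['mask'].sum()),toworld(p,d['pixel'],.02)[0].round(3).tolist()) for d in r.outline_of(m,p)])
E
```

```text
t 4.1 pos [0.5599 0.1008 0.2914] xax [ 0.002 -1.    -0.   ] z [ 0.  0. -1.] F [-0.5  0.3 -0.3] gap 84.9 q [ 0.52  0.15 -0.13 -0.   -1.29  1.05]
saw_large_center [([272.0, 232.0], 0.81, 1373, [0.469, 0.116, 0.02])]
saw_small_center [([284.0, 132.0], 0.63, 308, [0.613, 0.099, 0.02]), ([272.0, 234.0], 0.22, 1394, [0.467, 0.117, 0.02])]
arbor_center [([359.0, 134.0], 0.6, 735, [0.612, -0.003, 0.02])]
template_center [([149.0, 134.0], 0.84, 1143, [0.612, 0.283, 0.02]), ([72.0, 183.0], 0.71, 1621, [0.545, 0.406, 0.02]), ([196.0, 252.0], 0.34, 513, [0.436, 0.232, 0.02])]
slot_large_floor [([542.0, 240.0], 0.67, 2541, [0.454, -0.307, 0.02])]
slot_small_floor [([500.0, 239.0], 0.89, 4808, [0.456, -0.235, 0.02])]
slot_arbor_floor [([512.0, 143.0], 0.9, 6225, [0.602, -0.223, 0.02])]
slot_template_floor [([557.0, 158.0], 0.91, 1404, [0.584, -0.297, 0.02])]
saw_middle_center [([281.0, 131.0], 0.68, 316, [0.615, 0.103, 0.02])]
drum_center [([363.0, 220.0], 0.95, 1514, [0.488, -0.017, 0.02])]
```

View pics/w1.png

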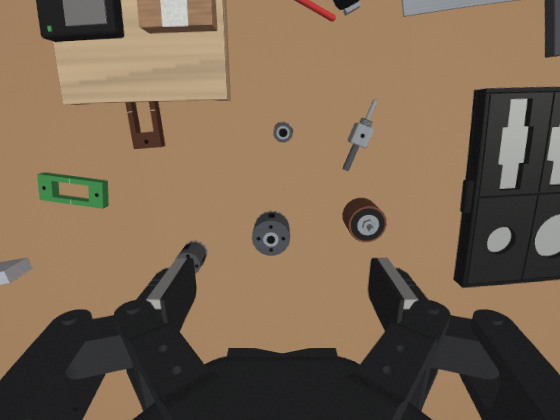

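The wrist view shows the large saw (271,233), small saw (283,132), arbor (361,135, thin drill toward upper right), brown template (145,125) under the riser's front edge at row ~102, green look-alike (72,190), and slots for arbor (512,145), small (500,239) and large (548,237).

```bash
cat > f2.py <<'E'
from fit import *
P={n:grab(n) for n in("scene","side","wrist")}; w=P["wrist"]
def near(n,p,e):
    for d in r.outline_of(n,p):
        if np.hypot(*(np.array(d['pixel'])-e))<10: return d['mask']
for n,rad,e,x0 in (("saw_large_center",.027,(272,232),(.469,.117)),("saw_small_center",.0125,(284,132),(.614,.1)),("drum_center",.027,(363,220),(.49,-.017))):
    print(n,*fitcyl([(w,near(n,w,e))],rad,.045,np.array(x0)))
# template
m=near("template_center",w,(149,134)); c=cv2.findContours(m.astype(np.uint8),0,2)[0]; c=max(c,key=len).reshape(-1,2)
X=toworld(w,c,.015)[:,:2]*1000; R=cv2.minAreaRect(X.astype(np.float32)); print("template",R,cv2.boxPoints(R).round(1).tolist())
m=near("arbor_center",w,(359,134)); c=np.argwhere(m)[:,::-1]; X=toworld(w,c,.013)[:,:2]*1000; a=np.linalg.svd(X-X.mean(0),full_matrices=False)[2][0]; 
print("arbor",X.mean(0),a,np.percentile((X-X.mean(0))@a,[0,100]), "minrect",cv2.minAreaRect(X.astype(np.float32)))
# tray
def loc(kind):
    t=np.linspace(0,2*np.pi,60,endpoint=False)
    if kind=='L': return .0365*np.c_[np.cos(t),np.sin(t)]
    if kind=='S': return .022*np.c_[np.cos(t),np.sin(t)]
    a,b,cx,d=(.063,.016,.026,.023) if kind=='A' else (.061,.031,.024,.042)
    return np.array([(a,b),(cx,b),(cx,d),(-cx,d),(-cx,b),(-a,b),(-a,-b),(-cx,-b),(-cx,-d),(cx,-d),(cx,-b),(a,-b)])
def vis(p,c,yaw,kind):
    q=loc(kind)@np.array([[np.cos(yaw),np.sin(yaw)],[-np.sin(yaw),np.cos(yaw)]])+c; out=1
    for z in (.017,.027):
        im=np.zeros((1680,2240),np.uint8); cv2.fillPoly(im,[(project(p,np.c_[q,0*q[:,0]+z])*4+1.5).round().astype(np.int32)],1); out=out*im
    return (cent(out)-1.5)/4
E0={'L':(.459,-.331),'S':(.457,-.237),'A':(.598,-.224),'T':(.604,-.317)}
obs=[]
for k,p in P.items():
    g=cv2.cvtColor(p['pixels'],cv2.COLOR_BGR2GRAY); hs=cv2.cvtColor(p['pixels'],cv2.COLOR_BGR2HSV)
    for kind,c in E0.items():
        if k=='wrist' and kind in 'LT': continue
        e=vis(p,c,0,kind).round().astype(int)
        pale=g[e[1]-1:e[1]+2,e[0]-1:e[0]+2].mean(); thr=(pale+25)/2
        n,l,s,cc=cv2.connectedComponentsWithStats(((g>thr)&(hs[...,1]<90)).astype(np.uint8))
        i=l[e[1],e[0]]; obs.append((p,kind,cc[i],k)); print(k,kind,e,cc[i].round(1),s[i,4],pale)
sg={'L':(-1,-1),'S':(-1,1),'A':(1,1),'T':(1,-1)}
def model(v,kind):
    R=np.array([[np.cos(v[2]),-np.sin(v[2])],[np.sin(v[2]),np.cos(v[2])]])
    return v[:2]+R@(np.array(sg[kind])*[v[3],v[4]])
f=lambda v:np.concatenate([vis(p,model(v,k),v[2],k)-c for p,k,c,_ in obs])
s=least_squares(f,[.53,-.277,0,.07,.046],diff_step=.003,x_scale=[.1,.1,.1,.05,.05])
print(s.x,"yawdeg",np.degrees(s.x[2]));print(s.fun.reshape(-1,2).round(1).tolist())
for k in sg: print(k,model(s.x,k).round(4))
E
python3 f2.py
```

```text
saw_large_center [0.47057557 0.11771515] [ 0.00277741 -0.00480063]
saw_small_center [0.61552871 0.10058493] [0.00070164 0.00696843]
drum_center [ 0.49085515 -0.01705087] [-0.00023901  0.00107509]
template ((624.6354370117188, 288.576904296875), (62.969425201416016, 46.08981704711914), 3.3913726806640625) [[591.7999877929688, 309.70001220703125], [594.5999755859375, 263.70001220703125], [657.4000244140625, 267.3999938964844], [654.7000122070312, 313.3999938964844]]
arbor [609.09047632  -5.6352244 ] [-0.94291234  0.33304101] [-51.55961393  50.87623829] minrect ((609.45947265625, -5.875226974487305), (33.05426788330078, 100.90229797363281), 79.84255981445312)
scene L [ 98 240] [100.  240.4] 393 196.33333333333334
scene S [141 233] [143.  233.2] 124 195.55555555555554
scene A [149 272] [149.5 272.1] 693 198.22222222222223
scene T [102 280] [101.9 280.2] 1228 197.11111111111111
side L [393 155] [391.2 154.7] 308 123.11111111111111
side S [375 172] [375.1 172.6] 119 122.77777777777777
side A [324 154] [324.  153.5] 301 118.44444444444444
side T [342 138] [341.7 137.5] 529 119.0
wrist S [501 239] [498.1 239. ] 456 159.11111111111111
wrist A [513 145] [512.3 142.8] 1821 171.33333333333334
[ 0.53087193 -0.27458018  0.04637102  0.07150864  0.04685583] yawdeg 2.65686347060457
[[0.4, -0.4], [0.5, -0.1], [-0.5, 0.2], [-0.8, 0.0], [-0.1, 0.9], [-1.0, 0.6], [-0.7, 0.2], [0.3, 0.4], [-0.4, 0.2], [1.0, 0.1]]
L [ 0.4616 -0.3247]
S [ 0.4573 -0.2311]
A [ 0.6001 -0.2245]
T [ 0.6045 -0.3181]
```

>>> move_arm(deltas="-16.5 90 190 0 0 0 85;-16.5 90 190 0 0 0 85;-16.5 90 190 0 0 0 85;-16.5 90 190 0 0 0 85;-16.5 90 190 0 0 0 85;-16.5 90 190 0 0 0 85;-16.5 90 277 0 0 0 85;-16.5 90 277 0 0 0 85;-16.5 90 277 0 0 0 85;-16.5 90 277 0 0 0 85;-16.5 90 277 0 0 0 85;-16.5 90 277 0 0 0 40;-16.5 90 277 0 0 0 40;-16.5 90 277 0 0 0 40;-16.5 90 277 0 0 0 40;-16.5 90 277 0 0 0 40;-16.5 90 277 0 0 0 40", grip_force=60)

```text
clock: 6.75
eef_pos: [0.4712, 0.1167, 0.0159]
orientation: [[0.001, -1.0, 0.002], [-1.0, -0.001, 0.001], [-0.001, -0.002, -1.0]]
ft_force: [-2.6, -0.5, 12.4]
finger_gap: 0.614
```

```bash
python3 - <<'E'
from h import *
st(); delta([.4700,.1172,.12],-90);delta([.4616,-.3247,.12],-90);delta([.4616,-.3247,.033],-90)
E
```

```text
t 6.75 pos [0.4712 0.1167 0.0159] xax [ 0.001 -1.    -0.001] z [ 0.002  0.001 -1.   ] F [-2.6 -0.5 12.4] gap 52.4 q [ 0.65  0.31 -0.66  0.   -0.6   0.92]
delta [  -0.6    1.  -104.1] [-0.11  0.05  0.03] q6 0.92 dist 104.0
delta [ 441.3    9.6 -104.5] [-0.11  0.05  0.03] q6 0.92 dist 454.0
delta [441.4   9.8 -17.5] [-0.11  0.05  0.03] q6 0.92 dist 442.0
```

>>> move_arm(deltas="0 0 -104 0 0 0 40;0 0 -104 0 0 0 40;0 0 -104 0 0 0 40;441 10 -104 0 0 0 40;441 10 -104 0 0 0 40;441 10 -104 0 0 0 40;441 10 -104 0 0 0 40;441 10 -104 0 0 0 40;441 10 -104 0 0 0 40;441 10 -104 0 0 0 40;441 10 -104 0 0 0 40;441 10 -104 0 0 0 40;441 10 -104 0 0 0 40;441 10 -104 0 0 0 40;441 10 -104 0 0 0 40;441 10 -104 0 0 0 40;441 10 -104 0 0 0 40")

```text
clock: 8.45
eef_pos: [0.4615, -0.3233, 0.1197]
orientation: [[0.002, -1.0, 0.002], [-1.0, -0.002, 0.001], [-0.001, -0.002, -1.0]]
ft_force: [-0.1, -0.1, -2.2]
finger_gap: 0.611
```

```bash
python3 - <<'E'
from h import *
st(); p=grab("wrist"); cv2.imwrite("pics/w2.png",p['pixels'])
E
```

```text
t 8.45 pos [ 0.4615 -0.3233  0.1197] xax [ 0.002 -1.    -0.001] z [ 0.002  0.001 -1.   ] F [-0.1 -0.1 -2.2] gap 52.2 q [-0.26  0.28 -0.39 -0.   -0.91  1.84]
```

View pics/w2.png

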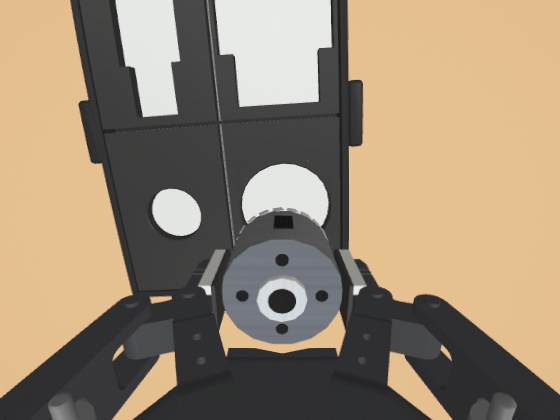

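The large saw is held upright (top at 282,290). Beneath it are the tray's large slot (285,205) and small slot (176,211).

```bash
python3 - <<'E'
from h import *
from scipy.optimize import least_squares
p=grab("wrist"); g=cv2.cvtColor(p['pixels'],cv2.COLOR_BGR2GRAY)
for name,x,R,sel in (("L",(285,185),36.5,lambda c:c[c[:,1]<195]),("S",(176,211),22,lambda c:c[c[:,1]<212])):
    n,l=cv2.connectedComponents((g>150).astype(np.uint8)); m=(l==l[x[1],x[0]]).astype(np.uint8)
    c=max(cv2.findContours(m,0,1)[0],key=len).reshape(-1,2); c=sel(c); X=toworld(p,c,.017)[:,:2]*1000
    f=lambda v:np.hypot(*(X-v).T)-R
    s=least_squares(f,X.mean(0),loss='soft_l1'); s2=least_squares(lambda v:np.hypot(*(X-v[:2]).T)-v[2],[*X.mean(0),R])
    print(name,s.x.round(1),np.std(f(s.x)).round(2),"freeR",s2.x.round(1),len(c))
# divider lines for yaw
for a,b in (((219,125),(231,235)),((104,130),(345,115))):
    X=toworld(p,[a,b],.027)[:,:2]; d=X[1]-X[0]; print("yaw line",np.degrees(np.arctan2(d[1],d[0])), X.round(3).tolist())
st(); delta([.4616,-.3247,.033],-90)
E
```

```text
L [ 462.  -325.3] 0.4 freeR [ 460.6 -325.3   37.6] 100
S [ 454.9 -230.2] 0.68 freeR [ 456.7 -230.3   20.6] 66
yaw line -176.74207273099955 [[0.53, -0.275], [0.439, -0.28]]
yaw line -86.82882877822827 [[0.527, -0.184], [0.537, -0.37]]
t 8.55 pos [ 0.4616 -0.3236  0.1197] xax [ 0.002 -1.    -0.001] z [ 0.002  0.001 -1.   ] F [-0.6  0.2 -1.6] gap 52.4 q [-0.27  0.28 -0.39 -0.   -0.91  1.84]
delta [ 1.2  0.2 86.7] [-0.14  0.05  0.11] q6 1.84 dist 87.0
```

>>> move_arm(deltas="1.2 0 60 0 0 0 40;1.2 0 60 0 0 0 40;1.2 0 60 0 0 0 40;1.2 0 84 0 0 0 40;1.2 0 86 0 0 0 40;1.2 0 86.5 0 0 0 40;1.2 0 86.5 0 0 0 40;1.2 0 86.5 0 0 0 40")

```text
clock: 9.35
eef_pos: [0.4626, -0.325, 0.0346]
orientation: [[0.002, -1.0, 0.004], [-1.0, -0.002, 0.0], [-0.0, -0.004, -1.0]]
ft_force: [1.1, -0.3, -0.9]
finger_gap: 0.611
```

>>> move_arm(deltas="0 -1 2 0 0 0 40;0 -1 2.5 0 0 0 40;0 -1 2.5 0 0 0 40;0 -1 2.5 0 0 0 80;0 -1 2.5 0 0 0 80;0 -1 2.5 0 0 0 80;0 -1 2.5 0 0 0 80;0 -1 2.5 0 0 0 80;0 -1 -50 0 0 0 80;0 -1 -100 0 0 0 80;0 -1 -100 0 0 0 80;0 -1 -100 0 0 0 80;0 -1 -100 0 0 0 80")

```text
clock: 10.65
eef_pos: [0.4625, -0.3247, 0.1338]
orientation: [[0.002, -1.0, 0.003], [-1.0, -0.002, 0.001], [-0.001, -0.003, -1.0]]
ft_force: [-0.3, 0.4, -0.8]
finger_gap: 0.934
```

```bash
python3 - <<'E'
from fit import *
st(); p=grab("scene")
q=grab("side")
for k in (p,q):
  for d in r.outline_of("saw_large_center",k)[:2]:
    print(d['pixel'],d['confidence'],toworld(k,d['pixel'],.04)[0], project(k,[.462,-.325,.0395]))
delta([.615,.1000,.14],-90); delta([.615,.1000,.015],-90)
E
```

```text
t 10.65 pos [ 0.4625 -0.3247  0.1338] xax [ 0.002 -1.    -0.001] z [ 0.003  0.001 -1.   ] F [-0.3  0.4 -0.8] gap 79.8 q [-0.27  0.26 -0.37 -0.   -0.94  1.84]
[102.2, 232.9] 0.68 [ 0.46418508 -0.31748604  0.04      ] [[ 98.78994338 233.00846207]]
[390.5, 149.3] 0.56 [ 0.46510482 -0.32235292  0.04      ] [[392.08719724 149.44958692]]
delta [-424.5 -153.4   -6. ] [-0.11  0.05  0.12] q6 1.84 dist 451.0
delta [-424.3 -153.2  119. ] [-0.11  0.05  0.12] q6 1.84 dist 467.0
```

>>> move_arm(deltas="-424.5 -153 -6 0 0 0 60;-424.5 -153 -6 0 0 0 60;-424.5 -153 -6 0 0 0 60;-424.5 -153 -6 0 0 0 60;-424.5 -153 -6 0 0 0 60;-424.5 -153 -6 0 0 0 60;-424.5 -153 -6 0 0 0 60;-424.5 -153 -6 0 0 0 60;-424.5 -153 -6 0 0 0 60;-424.5 -153 -6 0 0 0 60;-424.5 -153 -6 0 0 0 60;-424.5 -153 -6 0 0 0 60;-424.5 -153 -6 0 0 0 60;-424.5 -153 -6 0 0 0 60")

```text
clock: 12.25
eef_pos: [0.6144, 0.0989, 0.1401]
orientation: [[0.001, -1.0, 0.002], [-1.0, -0.001, 0.001], [-0.001, -0.002, -1.0]]
ft_force: [-0.6, -0.6, -0.4]
finger_gap: 0.707
```

```bash
python3 - <<'E'
from fit import *
st(); p=grab("wrist"); cv2.imwrite("pics/w3.png",p['pixels'])
for d in r.outline_of("saw_small_center",p)[:2]: print(d['pixel'],d['confidence'],fitcyl([(p,d['mask'])],.0125,.045,np.array([.615,.1])))
for d in r.outline_of("arbor_center",p)[:2]: print("arbor",d['pixel'],d['confidence'],toworld(p,d['pixel'],.012))
delta([.615,.1000,.014],-90)
E
```

```text
t 12.25 pos [0.6144 0.0989 0.1401] xax [ 0.001 -1.    -0.001] z [ 0.002  0.001 -1.   ] F [-0.6 -0.6 -0.4] gap 60.4 q [ 0.47  0.34 -0.23  0.   -0.99  1.1 ]
arbor [391.1, 202.5] 0.82 [[ 0.61091624 -0.00379548  0.012     ]]
delta [ -0.6  -0.2 126.2] [-0.12  0.06  0.06] q6 1.1 dist 126.0
```

View pics/w3.png

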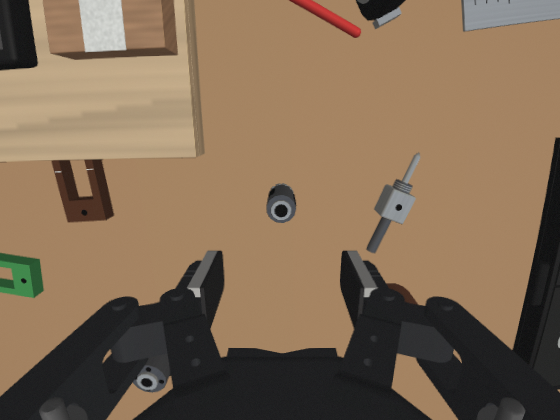

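The small saw's top is at (281,209), centred between the fingers. The arbor collar is at (395,203), with its drill tip at (417,155) and shank end at (373,249). The template's front corners are at (68,221) and (112,216).

```bash
python3 - <<'E'
from fit import *
p=grab("wrist")
print("small",toworld(p,[281,209],.048))
X=toworld(p,[[417,155],[373,249]],.012); d=X[0]-X[1]; print("arbor",X.round(4),X.mean(0),np.degrees(np.arctan2(d[1],d[0])),np.linalg.norm(d))
# collar top: bright component
g=cv2.cvtColor(p['pixels'],cv2.COLOR_BGR2HSV); m=((g[...,1]<60)&(g[...,2]>110)).astype(np.uint8); n,l,s,c=cv2.connectedComponentsWithStats(m)
i=l[200,390]; print("collar",s[i],c[i],toworld(p,c[i],.018))
X=toworld(p,[[68,221],[112,216],[102,165],[54,168]],.015); print("tmpl",X.round(4), [np.degrees(np.arctan2(*(b-a)[[1,0]])) for a,b in ((X[0],X[1]),(X[1],X[2]))])
for d in r.outline_of("template_center",p)[:3]:
  c=max(cv2.findContours(d['mask'].astype(np.uint8),0,2)[0],key=len).reshape(-1,2); print(d['pixel'],cv2.minAreaRect((toworld(p,c,.015)[:,:2]*1000).astype(np.float32)))
X=toworld(p,[[0,162],[196,157]],.03);print("riser top front edge",X.round(4))
E
```

```text
small [[0.61569964 0.10057921 0.048     ]]
arbor [[ 0.656  -0.0227  0.012 ]
 [ 0.5632  0.0096  0.012 ]] [ 0.60962321 -0.00657265  0.012     ] -19.197725896085384 0.0982667183330744
collar [382 184  34  40 724] [398.84530387 205.5179558 ] [[ 0.60994869 -0.00872076  0.018     ]]
tmpl [[0.5929 0.3092 0.015 ]
 [0.5982 0.2632 0.015 ]
 [0.6474 0.2648 0.015 ]
 [0.6452 0.3124 0.015 ]] [np.float64(-83.38316842965158), np.float64(1.8863205023074714)]
[23.9, 276.6] ((530.5076293945312, 379.4337463378906), (52.37946319580078, 50.72047805786133), 81.42438507080078)
[87.0, 198.0] ((622.462890625, 287.01263427734375), (61.37956619262695, 51.31208419799805), 3.2776994705200195)
riser top front edge [[0.6537 0.3522 0.03  ]
 [0.656  0.1724 0.03  ]]
```

>>> move_arm(deltas="-1.5 -1 80 0 0 0 60;-1.5 -1 80 0 0 0 60;-1.5 -1 126 0 0 0 60;-1.5 -1 126 0 0 0 60;-1.5 -1 126 0 0 0 60;-1.5 -1 126 0 0 0 60;-1.5 -1 126 0 0 0 10;-1.5 -1 126 0 0 0 10;-1.5 -1 126 0 0 0 10;-1.5 -1 126 0 0 0 10;-1.5 -1 126 0 0 0 10;-1.5 -1 126 0 0 0 10;-1.5 -1 126 0 0 0 10", grip_force=50)

```text
clock: 13.8
eef_pos: [0.6167, 0.1016, 0.016]
orientation: [[0.002, -1.0, 0.004], [-1.0, -0.002, 0.002], [-0.002, -0.004, -1.0]]
ft_force: [-1.2, -0.4, 7.4]
finger_gap: 0.271
```

```bash
python3 - <<'E'
from fit import *
st()
delta([.457,-.2305,.12],-87)
E
```

```text
t 13.8 pos [0.6167 0.1016 0.016 ] xax [ 0.002 -1.    -0.002] z [ 0.004  0.002 -1.   ] F [-1.2 -0.4  7.4] gap 23.1 q [ 0.48  0.48 -0.35  0.   -0.74  1.1 ]
delta [ 331.6  159.9 -105.3] [-0.26  0.1  -2.89] q6 1.1 dist 383.0
```

>>> move_arm(deltas="0 0 -105 0 0 0 10;0 0 -105 0 0 0 10;0 0 -105 0 0 0 10;332 160 -105 0 0 -3 10;332 160 -105 0 0 -3 10;332 160 -105 0 0 -3 10;332 160 -105 0 0 -3 10;332 160 -105 0 0 -3 10;332 160 -105 0 0 -3 10;332 160 -105 0 0 -3 10;332 160 -105 0 0 -3 10;332 160 -105 0 0 -3 10;332 160 -105 0 0 -3 10;332 160 -105 0 0 -3 10;332 160 -105 0 0 -3 10")

```text
clock: 15.3
eef_pos: [0.4574, -0.2301, 0.1198]
orientation: [[0.056, -0.998, 0.005], [-0.998, -0.056, 0.002], [-0.002, -0.005, -1.0]]
ft_force: [-0.1, 0.1, -1.1]
finger_gap: 0.277
```

```bash
python3 - <<'E'
from fit import *
st(); p=grab("wrist"); cv2.imwrite("pics/w4.png",p['pixels'])
delta([.457,-.2305,.033],-87)
E
```

```text
t 15.3 pos [ 0.4574 -0.2301  0.1198] xax [ 0.056 -0.998 -0.002] z [ 0.005  0.002 -1.   ] F [-0.1  0.1 -1.1] gap 23.7 q [-0.08  0.19 -0.5  -0.   -0.88  1.71]
delta [ 0.5  0.8 86.7] [-0.27  0.09  0.2 ] q6 1.71 dist 87.0
```

View pics/w4.png

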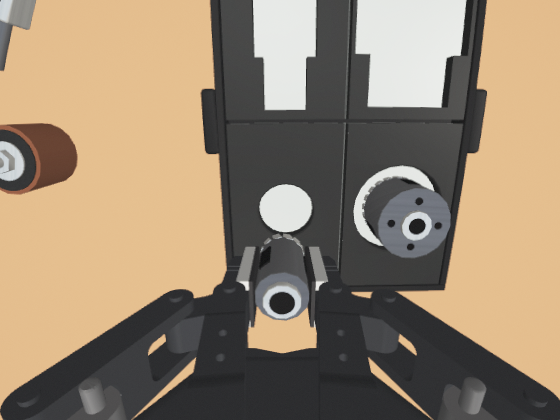

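The large saw stands inside its pale circle (395,205). The small saw is held upright, and its slot is at (285,208), straight ahead along the drop.

>>> move_arm(deltas="0.5 0 60 0 0 0 10;0.5 0 60 0 0 0 10;0.5 0 84 0 0 0 10;0.5 0 86 0 0 0 10;0.5 0 87.5 0 0 0 10;0.5 0 89 0 0 0 10;0.5 0 89 0 0 0 10;0.5 0 89 0 0 0 10;0.5 0 89 0 0 0 45;0.5 0 89 0 0 0 45;0.5 0 89 0 0 0 45;0.5 0 89 0 0 0 45;0.5 0 89 0 0 0 45;0.5 0 30 0 0 0 45;0.5 0 0 0 0 0 45;0.5 0 0 0 0 0 45;0.5 0 0 0 0 0 45")

```text
clock: 17.05
eef_pos: [0.4579, -0.2306, 0.1207]
orientation: [[0.056, -0.998, 0.007], [-0.998, -0.056, 0.002], [-0.001, -0.007, -1.0]]
ft_force: [-0.1, -0.1, -1.0]
finger_gap: 0.53
```

```bash
python3 - <<'E'
from fit import *
st(); p=grab("wrist"); cv2.imwrite("pics/w5.png",p['pixels'])
delta([.6097,-.0072,.13],-109+180);
E
```

```text
t 17.05 pos [ 0.4579 -0.2306  0.1207] xax [ 0.056 -0.998 -0.001] z [ 0.007  0.002 -1.   ] F [-0.1 -0.1 -1. ] gap 45.2 q [-0.09  0.19 -0.5  -0.   -0.88  1.71]
delta [-214.6 -164.8   -9.1] [-0.26  0.16 22.18] q6 1.71 dist 271.0
```

View pics/w5.png

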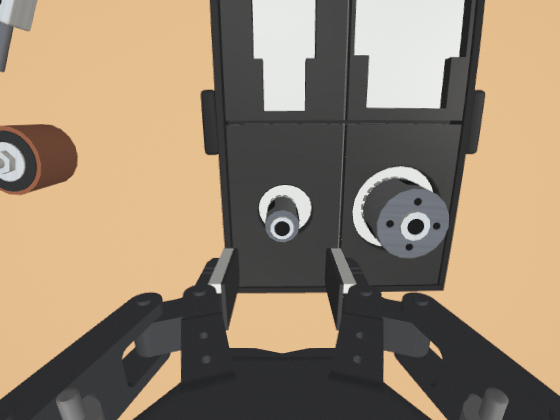

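Both saws stand in their slots: the small one on the pale disc (285,208), the large one on its disc (395,205). Next is the arbor.

>>> move_arm(deltas="-214.5 -164.5 0 -0.3 0.2 22.2 60;-214.5 -164.5 0 -0.3 0.2 22.2 60;-214.5 -164.5 0 -0.3 0.2 22.2 60;-214.5 -164.5 0 -0.3 0.2 22.2 60;-214.5 -164.5 0 -0.3 0.2 22.2 60;-214.5 -164.5 0 -0.3 0.2 22.2 60;-214.5 -164.5 0 -0.3 0.2 22.2 60;-214.5 -164.5 0 -0.3 0.2 22.2 60;-214.5 -164.5 0 -0.3 0.2 22.2 60;-214.5 -164.5 0 -0.3 0.2 22.2 60;-214.5 -164.5 0 -0.3 0.2 22.2 60;-214.5 -164.5 0 -0.3 0.2 22.2 60")

```text
clock: 18.3
eef_pos: [0.6093, -0.0079, 0.1211]
orientation: [[-0.327, -0.945, -0.001], [-0.945, 0.327, -0.0], [0.001, 0.0, -1.0]]
ft_force: [0.7, 0.6, -0.1]
finger_gap: 0.705
```

```bash
python3 - <<'E'
from fit import *
st(); p=grab("wrist"); cv2.imwrite("pics/w6.png",p['pixels'])
delta([.6097,-.0072,.011],-109.2)
E
```

```text
t 18.3 pos [ 0.6093 -0.0079  0.1211] xax [-0.327 -0.945  0.001] z [-0.001 -0.    -1.   ] F [ 0.7  0.6 -0.1] gap 60.2 q [ 0.31  0.34 -0.28  0.   -0.95  0.93]
delta [ -0.6  -0.2 110.1] [ 0.02 -0.03  0.14] q6 0.93 dist 110.0
```

View pics/w6.png

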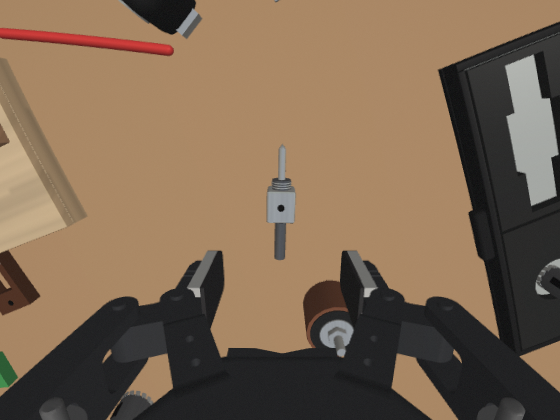

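The arbor is aligned with the tool's y axis and its collar (281,204) is centred between the jaws. The drum (330,315) is well clear of the right finger.

>>> move_arm(deltas="-0.5 0 70 0 0 0 60;-0.5 0 70 0 0 0 60;-0.5 0 110 0 0 0 60;-0.5 0 111 0 0 0 60;-0.5 0 111 0 0 0 60;-0.5 0 111 0 0 0 60;-0.5 0 111 0 0 0 10;-0.5 0 111 0 0 0 10;-0.5 0 111 0 0 0 10;-0.5 0 111 0 0 0 10;-0.5 0 111 0 0 0 10;-0.5 0 111 0 0 0 10;-0.5 0 111 0 0 0 10", grip_force=50)

```text
clock: 19.65
eef_pos: [0.6103, -0.0071, 0.0117]
orientation: [[-0.326, -0.945, 0.002], [-0.945, 0.326, -0.0], [-0.001, -0.002, -1.0]]
ft_force: [-1.3, 0.3, 7.0]
finger_gap: 0.263
```

```bash
python3 - <<'E'
from fit import *
st(); delta([.6001,-.2245,.09],-87)
E
```

```text
t 19.65 pos [ 0.6103 -0.0071  0.0117] xax [-0.326 -0.945 -0.001] z [ 0.002 -0.    -1.   ] F [-1.3  0.3  7. ] gap 22.4 q [ 0.31  0.47 -0.38  0.   -0.72  0.93]
delta [208.8 -61.4 -78.3] [-1.000e-01  1.000e-02 -2.204e+01] q6 0.93 dist 231.0
```

>>> move_arm(deltas="0 0 -80 0 0 0 10;0 0 -80 0 0 0 10;0 0 -80 0 0 0 10;209 -61.5 -80 0 0 -22 10;209 -61.5 -80 0 0 -22 10;209 -61.5 -80 0 0 -22 10;209 -61.5 -80 0 0 -22 10;209 -61.5 -80 0 0 -22 10;209 -61.5 -80 0 0 -22 10;209 -61.5 -80 0 0 -22 10;209 -61.5 -80 0 0 -22 10;209 -61.5 -80 0 0 -22 10;209 -61.5 -80 0 0 -22 10")

```text
clock: 20.95
eef_pos: [0.6004, -0.2237, 0.0918]
orientation: [[0.053, -0.999, 0.002], [-0.999, -0.053, -0.0], [0.0, -0.002, -1.0]]
ft_force: [-0.2, -0.2, -1.2]
finger_gap: 0.271
```

```bash
python3 - <<'E'
from fit import *
st(); p=grab("wrist"); cv2.imwrite("pics/w7.png",p['pixels'])
delta([.6001,-.2245,.030],-87)
E
```

```text
t 20.95 pos [ 0.6004 -0.2237  0.0918] xax [ 0.053 -0.999  0.   ] z [ 0.002 -0.    -1.   ] F [-0.2 -0.2 -1.2] gap 23.2 q [-0.05  0.42 -0.24 -0.   -0.91  1.68]
delta [ 0.7  0.4 61.8] [-0.11 -0.01  0.04] q6 1.68 dist 62.0
```

View pics/w7.png

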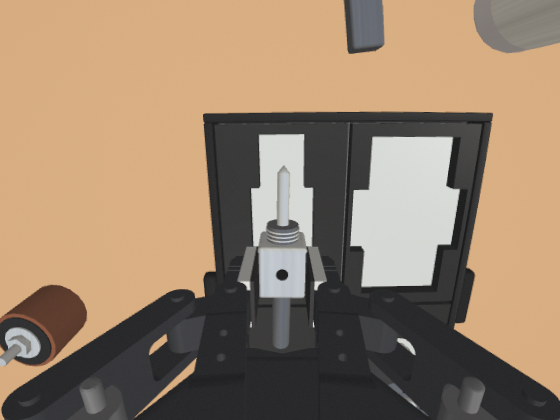

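The arbor is held level with its drill at (284,170). The slot's far end is at row 135 (cols 260–304), and its wide part starts at row 187 (cols 252–312).

```bash
python3 - <<'E'
from fit import *
p=grab("wrist")
print(toworld(p,[[260,135],[304,135],[252,187],[312,187]],.017).round(4))
print(toworld(p,[[260,135],[304,135],[252,187],[312,187]],.017)[[0,1]].mean(0)-np.array([.063,.063*np.tan(np.radians(3)),0]))
print("T",toworld(p,[[372,137],[449,137],[355,190],[459,190],[351,247],[454,247],[362,287],[436,287]],.017).round(4))
E
```

```text
[[ 0.6609 -0.2046  0.017 ]
 [ 0.6625 -0.2358  0.017 ]
 [ 0.6228 -0.1999  0.017 ]
 [ 0.6251 -0.2445  0.017 ]]
[ 0.59867738 -0.22350052  0.017     ]
T [[ 0.6639 -0.2844  0.017 ]
 [ 0.6676 -0.3407  0.017 ]
 [ 0.6246 -0.2768  0.017 ]
 [ 0.629  -0.3567  0.017 ]
 [ 0.5783 -0.2793  0.017 ]
 [ 0.5821 -0.3633  0.017 ]
 [ 0.5427 -0.293   0.017 ]
 [ 0.5451 -0.3561  0.017 ]]
```

>>> move_arm(deltas="0 1.3 40 0 0 0 10;0 1.3 55 0 0 0 10;0 1.3 60 0 0 0 10;0 1.3 62 0 0 0 10;0 1.3 63.5 0 0 0 10;0 1.3 63.5 0 0 0 10;0 1.3 63.5 0 0 0 10")

```text
clock: 21.75
eef_pos: [0.5997, -0.2241, 0.0292]
orientation: [[0.053, -0.999, 0.003], [-0.999, -0.053, -0.0], [0.0, -0.003, -1.0]]
ft_force: [0.0, 0.3, -1.0]
finger_gap: 0.264
```

>>> move_arm(deltas="0 0 0.7 0 0 0 10;0 0 0.7 0 0 0 45;0 0 0.7 0 0 0 45;0 0 0.7 0 0 0 45;0 0 0.7 0 0 0 45;0 0 0 0 0 0 45;0 0 -50 0 0 0 45;0 0 -100 0 0 0 45;0 0 -100 0 0 0 45;0 0 -100 0 0 0 45;0 0 -100 0 0 0 45")

```text
clock: 22.85
eef_pos: [0.5987, -0.2239, 0.1286]
orientation: [[0.053, -0.999, 0.002], [-0.999, -0.053, 0.0], [-0.0, -0.002, -1.0]]
ft_force: [-0.1, 0.0, -0.9]
finger_gap: 0.525
```

```bash
python3 - <<'E'
from fit import *
st(); p=grab("wrist"); cv2.imwrite("pics/w8.png",p['pixels'])
delta([.616,.2880,.13],-87)
E
```

```text
t 22.85 pos [ 0.5987 -0.2239  0.1286] xax [ 0.053 -0.999 -0.   ] z [ 0.002  0.    -1.   ] F [-0.1  0.  -0.9] gap 44.8 q [-0.05  0.38 -0.21 -0.   -0.98  1.68]
delta [-510.3  -44.4   -1.8] [-0.08  0.01  0.02] q6 1.68 dist 512.0
```

View pics/w8.png

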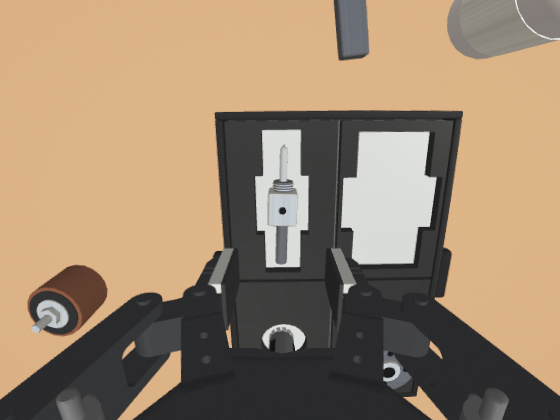

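The arbor lies flat in the cross slot, inside all its edges (drill tip at 284,147, shank end at 282,262). Next I move over to the template and measure it.

>>> move_arm(deltas="-510 -8 -10 0 0 0 80;-510 -8 -10 0 0 0 80;-510 -8 -10 0 0 0 80;-510 -8 -10 0 0 0 80;-510 -8 -10 0 0 0 80;-510 -8 -10 0 0 0 80;-510 -8 -10 0 0 0 80;-510 -8 -10 0 0 0 80;-510 -8 -10 0 0 0 80;-510 -8 -10 0 0 0 80;-510 -8 -10 0 0 0 80;-510 -8 -10 0 0 0 80;-510 -8 -10 0 0 0 80;-510 -8 -10 0 0 0 80;-510 -8 -10 0 0 0 80;-510 -8 -10 0 0 0 80")

```text
clock: 24.5
eef_pos: [0.5799, 0.2848, 0.1383]
orientation: [[0.051, -0.999, 0.002], [-0.999, -0.051, 0.0], [-0.0, -0.002, -1.0]]
ft_force: [-0.4, 0.5, -0.5]
finger_gap: 0.934
```

```bash
python3 - <<'E'
from fit import *
st(); p=grab("wrist"); cv2.imwrite("pics/w9.png",p['pixels'])
for d in r.outline_of("template_center",p)[:3]:
  c=max(cv2.findContours(d['mask'].astype(np.uint8),0,2)[0],key=len).reshape(-1,2); print(d['pixel'],d['confidence'],cv2.minAreaRect((toworld(p,c,.015)[:,:2]*1000).astype(np.float32)))
E
```

```text
t 24.5 pos [0.5799 0.2848 0.1383] xax [ 0.051 -0.999 -0.   ] z [ 0.002  0.    -1.   ] F [-0.4  0.5 -0.5] gap 79.7 q [ 0.76  0.38 -0.18  0.   -1.01  0.86]
[143.0, 228.9] 0.77 ((533.6904907226562, 413.7850646972656), (103.86344146728516, 46.54681396484375), 82.3742446899414)
[276.6, 167.4] 0.63 ((623.6500244140625, 292.1422424316406), (61.57476806640625, 39.434085845947266), 3.75187087059021)
```

View pics/w9.png

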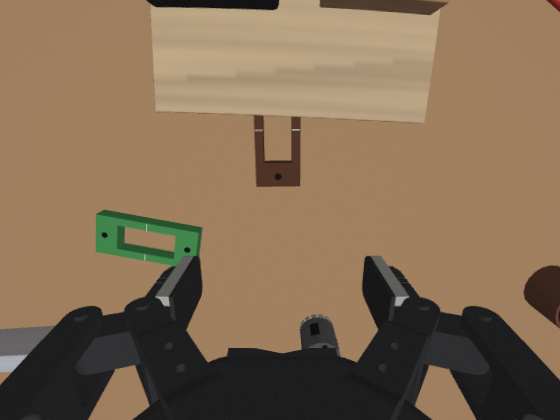

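The brown template's visible edges run from cols 255–300 at the riser (row 118) to its front edge at row 186. The fit gives front edge (0.593,0.290), yaw about 3.7° and width 39.4 mm, so the centre is at about (0.643,0.293). The green plate is at (148,238), to the left of the draw-out path.

```bash
python3 - <<'E'
from fit import *
p=grab("wrist")
print(toworld(p,[[257,186],[300,185],[300,130],[255.5,130]],.015).round(4))
print("green",toworld(p,[[201,228],[195,264],[97,212],[97,252]],.015).round(4))
delta([.630,.2923,.06],-86.4);delta([.630,.2923,.003],-86.4)
E
```

```text
[[0.592  0.3089 0.015 ]
 [0.595  0.27   0.015 ]
 [0.6435 0.2733 0.015 ]
 [0.6415 0.3117 0.015 ]]
green [[0.5485 0.3611 0.015 ]
 [0.51   0.3682 0.015 ]
 [0.5592 0.4612 0.015 ]
 [0.517  0.4669 0.015 ]]
delta [ -4.3 -50.3  78.5] [-0.09  0.02 -0.62] q6 0.86 dist 93.0
delta [ -4.3 -50.2 135.5] [-0.09  0.02 -0.62] q6 0.86 dist 145.0
```

>>> move_arm(deltas="-4.3 -50 80 0 0 -0.6 75;-4.3 -50 80 0 0 -0.6 75;-4.3 -50 80 0 0 -0.6 75;-4.3 -50 80 0 0 -0.6 75;-4.3 -50 120 0 0 -0.6 75;-4.3 -50 135.5 0 0 -0.6 75;-4.3 -50 135.5 0 0 -0.6 75;-4.3 -50 135.5 0 0 -0.6 75;-4.3 -50 135.5 0 0 -0.6 75;-4.3 -50 135.5 0 0 -0.6 25;-4.3 -50 135.5 0 0 -0.6 25;-4.3 -50 135.5 0 0 -0.6 25;-4.3 -50 135.5 0 0 -0.6 25;-4.3 -50 135.5 0 0 -0.6 25;-4.3 -50 135.5 0 0 -0.6 25;-4.3 -50 135.5 0 0 -0.6 25", grip_force=40)

```text
clock: 26.25
eef_pos: [0.6302, 0.2926, 0.004]
orientation: [[0.063, -0.998, 0.003], [-0.998, -0.063, 0.001], [-0.001, -0.003, -1.0]]
ft_force: [-1.6, 0.0, 5.9]
finger_gap: 0.454
```

>>> move_arm(deltas="0 8 0 0 0 0 25;0 18 0 0 0 0 25;0 28 0 0 0 0 25;0 38 0 0 0 0 25;0 48 0 0 0 0 25;0 58 0 0 0 0 25;0 65 0 0 0 0 25;0 65 0 0 0 0 25;0 65 0 0 0 0 25;0 65 0 0 0 0 60;0 65 0 0 0 0 60;0 65 0 0 0 0 60;0 65 0 0 0 0 60;0 65 -40 0 0 0 60;0 65 -70 0 0 0 60;0 65 -100 0 0 0 60;0 65 -100 0 0 0 60;0 65 -100 0 0 0 60")

```text
clock: 28.05
eef_pos: [0.5653, 0.2886, 0.1046]
orientation: [[0.062, -0.998, 0.004], [-0.998, -0.062, 0.002], [-0.002, -0.004, -1.0]]
ft_force: [0.7, 0.5, -1.4]
finger_gap: 0.703
```

```bash
python3 - <<'E'
from fit import *
st(); p=grab("wrist"); cv2.imwrite("pics/w10.png",p['pixels'])
for d in r.outline_of("template_center",p)[:3]:
  c=max(cv2.findContours(d['mask'].astype(np.uint8),0,2)[0],key=len).reshape(-1,2); print(d['pixel'],d['confidence'],cv2.minAreaRect((toworld(p,c,.015)[:,:2]*1000).astype(np.float32)))
E
```

```text
t 28.05 pos [0.5653 0.2886 0.1046] xax [ 0.062 -0.998 -0.002] z [ 0.004  0.002 -1.   ] F [ 0.7  0.5 -1.4] gap 60.0 q [ 0.78  0.39 -0.24  0.   -0.93  0.85]
[130.0, 242.0] 0.76 ((533.7213134765625, 413.6066589355469), (105.01799011230469, 47.55657196044922), 82.40637969970703)
[296.2, 187.5] 0.6 ((578.2657470703125, 290.0736083984375), (101.63383483886719, 41.33867645263672), 3.261106491088867)
```

View pics/w10.png

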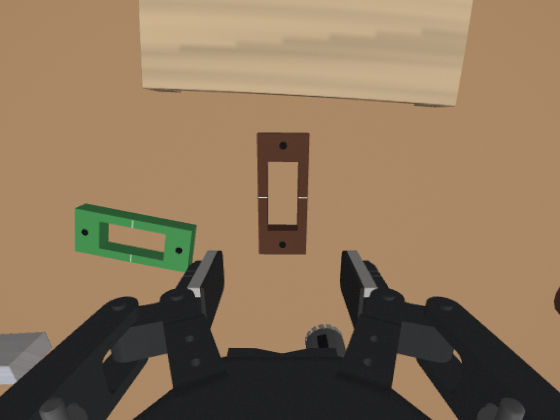

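The template is fully clear of the riser (rows 132–255, cols 258–309, mid-marks at row 198), with its centre at (0.578,0.290). The green plate hasn't moved.

```bash
python3 - <<'E'
from fit import *
p=grab("wrist"); print(toworld(p,[[283,198]],.015))
delta([.578,.290,.0025],-86.6)
E
```

```text
[[0.57618533 0.28824522 0.015     ]]
delta [ -1.3 -13.5 100.1] [-0.07 -0.02  0.18] q6 0.85 dist 101.0
```

>>> move_arm(deltas="-1 -12.5 50 0 0 0 60;-1 -12.5 50 0 0 0 60;-1 -12.5 85 0 0 0 60;-1 -12.5 102 0 0 0 60;-1 -12.5 102 0 0 0 60;-1 -12.5 102 0 0 0 60;-1 -12.5 102 0 0 0 25;-1 -12.5 102 0 0 0 25;-1 -12.5 102 0 0 0 25;-1 -12.5 102 0 0 0 25;-1 -12.5 102 0 0 0 25;-1 -12.5 102 0 0 0 25", grip_force=60)

```text
clock: 29.4
eef_pos: [0.5779, 0.2905, 0.0027]
orientation: [[0.063, -0.998, 0.004], [-0.998, -0.063, 0.002], [-0.001, -0.004, -1.0]]
ft_force: [-1.4, 0.4, 6.1]
finger_gap: 0.45
```

```bash
python3 - <<'E'
from fit import *
st(); delta([.6035,-.319,.11],-87)
E
```

```text
t 29.4 pos [0.5779 0.2905 0.0027] xax [ 0.063 -0.998 -0.001] z [ 0.004  0.002 -1.   ] F [-1.4  0.4  6.1] gap 38.4 q [ 0.77  0.53 -0.3   0.   -0.74  0.86]
delta [ 609.7   12.4 -108.2] [-0.21  0.08  0.61] q6 0.86 dist 619.0
```

>>> move_arm(deltas="0 0 -108 0 0 0 25;0 0 -108 0 0 0 25;0 0 -108 0 0 0 25;610 12.5 -108 -0.2 0 0.6 25;610 12.5 -108 -0.2 0 0.6 25;610 12.5 -108 -0.2 0 0.6 25;610 12.5 -108 -0.2 0 0.6 25;610 12.5 -108 -0.2 0 0.6 25;610 12.5 -108 -0.2 0 0.6 25;610 12.5 -108 -0.2 0 0.6 25;610 12.5 -108 -0.2 0 0.6 25;610 12.5 -108 -0.2 0 0.6 25;610 12.5 -108 -0.2 0 0.6 25;610 12.5 -108 -0.2 0 0.6 25;610 12.5 -108 -0.2 0 0.6 25;610 12.5 -108 -0.2 0 0.6 25;610 12.5 -108 -0.2 0 0.6 25;610 12.5 -108 -0.2 0 0.6 25;610 12.5 -108 -0.2 0 0.6 25")

```text
clock: 31.3
eef_pos: [0.6036, -0.318, 0.11]
orientation: [[0.054, -0.999, 0.0], [-0.999, -0.054, 0.002], [-0.002, -0.0, -1.0]]
ft_force: [0.5, -0.8, -1.4]
finger_gap: 0.448
```

```bash
python3 - <<'E'
from fit import *
st(); p=grab("wrist"); cv2.imwrite("pics/w11.png",p['pixels']); delta([.6035,-.319,.0205],-87)
E
```

```text
t 31.3 pos [ 0.6036 -0.318   0.11  ] xax [ 0.054 -0.999 -0.002] z [ 0.     0.002 -1.   ] F [ 0.5 -0.8 -1.4] gap 38.2 q [-0.2   0.46 -0.12 -0.   -0.99  1.83]
delta [ 1.2  0.3 89.7] [-0.03  0.08  0.1 ] q6 1.83 dist 90.0
```

View pics/w11.png

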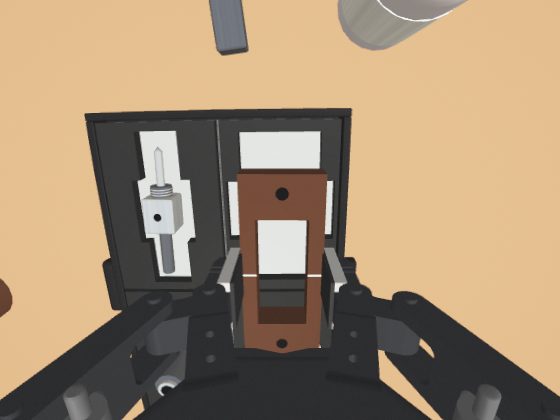

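The template is held centrally (mid-marks at row 275 by the pads). Its slot's far end is at row 133 (cols 241–320), and the wide part spans rows 182–234 (cols 231–332).

```bash
python3 - <<'E'
from fit import *
p=grab("wrist")
X=toworld(p,[[241,133],[320,133],[231,182],[332,182]],.017); print(X.round(4)); d=np.array([np.cos(.0524),np.sin(.0524),0])
print("ctr",X[:2].mean(0)-.061*d,X[2:].mean(0)-.024*d)
X=toworld(p,[[242,275],[323,275]],.1225); print("tmpl mid",X,X.mean(0))
E
```

```text
[[ 0.6637 -0.2827  0.017 ]
 [ 0.667  -0.3432  0.017 ]
 [ 0.6249 -0.2753  0.017 ]
 [ 0.6293 -0.3562  0.017 ]]
ctr [ 0.60444515 -0.31613318  0.017     ] [ 0.60310764 -0.31700918  0.017     ]
tmpl mid [[ 0.60231085 -0.29806178  0.1225    ]
 [ 0.60448599 -0.3376154   0.1225    ]] [ 0.60339842 -0.31783859  0.1225    ]
```

>>> move_arm(deltas="-0.5 0 50 0 0 0 25;-0.5 0 60 0 0 0 25;-0.5 0 75 0 0 0 25;-0.5 0 84 0 0 0 25;-0.5 0 88 0 0 0 25;-0.5 0 90 0 0 0 25;-0.5 0 91 0 0 0 25;-0.5 0 91 0 0 0 25")

```text
clock: 32.2
eef_pos: [0.6042, -0.3175, 0.0198]
orientation: [[0.054, -0.999, 0.001], [-0.999, -0.054, 0.001], [-0.001, -0.002, -1.0]]
ft_force: [-0.7, 0.5, -0.7]
finger_gap: 0.448
```

Now I release to 50 mm, so the finger backs span about 79 mm inside the 84 mm recess, and retreat.

>>> move_arm(deltas="0 0 0.7 0 0 0 25;0 0 0.7 0 0 0 49;0 0 0.7 0 0 0 49;0 0 0.7 0 0 0 49;0 0 0.7 0 0 0 49;0 0 -15 0 0 0 49;0 0 -60 0 0 0 49;0 0 -110 0 0 0 49;0 0 -160 0 0 0 49;0 0 -200 0 0 0 49;-100 80 -220 0 0 0 49;-100 80 -220 0 0 0 49;-100 80 -220 0 0 0 49;-100 80 -220 0 0 0 49;-100 80 -220 0 0 0 49;-100 80 -220 0 0 0 49")

```text
clock: 33.8
eef_pos: [0.5191, -0.2226, 0.2404]
orientation: [[0.054, -0.999, 0.002], [-0.999, -0.054, 0.001], [-0.001, -0.002, -1.0]]
ft_force: [0.8, -0.3, 0.3]
finger_gap: 0.573
```

```bash
python3 - <<'E'
from fit import *
st(); p=grab("wrist"); a=p['pixels']; b=grab("side")['pixels'][100:400,80:480]
cv2.imwrite("pics/w12.png",np.vstack([a,]))
cv2.imwrite("pics/f_side.png",cv2.resize(b,(800,600)))
for n,rad,e in (("saw_middle_center",.019,(.4291,.2378)),("drum_center",.027,(.4905,-.0173))):
  for k in ("scene","side"):
    q=grab(k)
    for d in r.outline_of(n,q)[:2]: print(n,k,fitcyl([(q,d['mask'])],rad,.045,toworld(q,d['pixel'],.022)[0,:2])[0].round(4))
E
```

```text
t 33.8 pos [ 0.5191 -0.2226  0.2404] xax [ 0.054 -0.999 -0.001] z [ 0.002  0.001 -1.   ] F [ 0.8 -0.3  0.3] gap 48.9 q [-0.06  0.17 -0.22 -0.   -1.18  1.68]
saw_middle_center scene [0.4293 0.2386]
saw_middle_center side [0.4286 0.2375]
drum_center scene [ 0.4901 -0.0176]
drum_center side [ 0.4891 -0.0169]
```

View pics/w12.png

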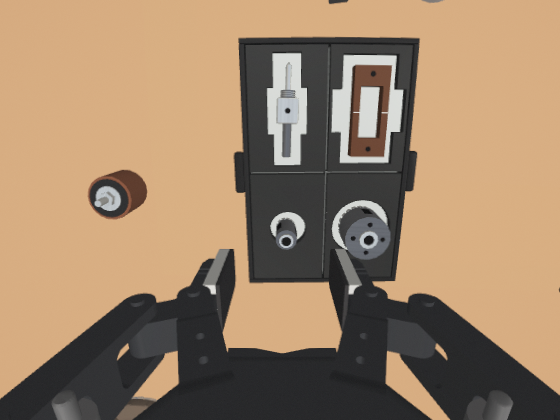

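View pics/f_side.png

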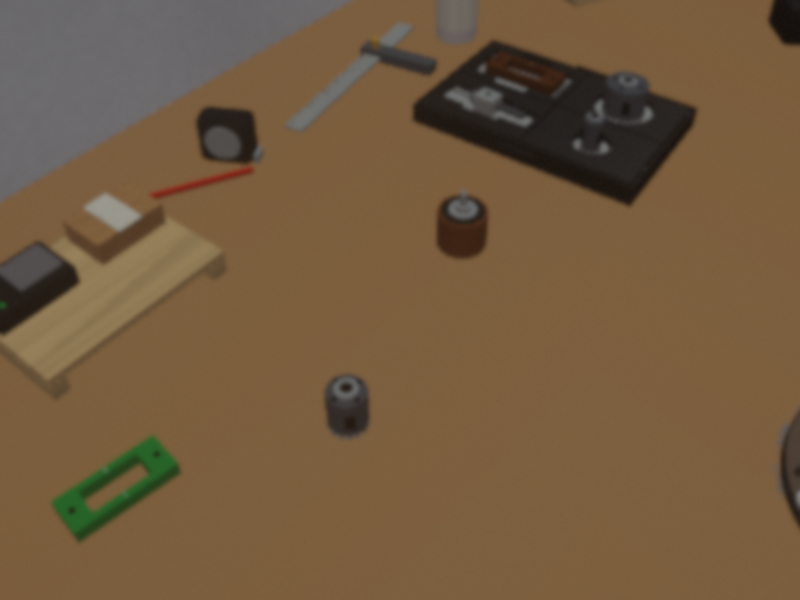

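All four pieces lie in their own slots: arbor (287,110), template (370,110), small saw (287,230) and large saw (362,230). The middle saw, drum and green plate are where they were. I'm handing the job in.

```bash
python3 -c "
from rig import r
print(r.job_done())"
```

```text
the job is handed in; nothing more can be done
None
```

The kit is packed and handed in at about 34 s on the robot's clock. I packed the 54 mm saw, the 25 mm saw, the arbor and the template, in that order. The template was drawn 65 mm clear of the riser first, then regripped at its centre and lifted.

- **Pieces:** the last wrist and side pictures show each one inside its own cut-out, both saws upright with teeth down. I judged flatness from the pictures, not from a height measurement.
- **Left alone:** in both fixed cameras the middle saw and the drum measure within about 1–2 mm of where they started. The green look-alike plate appears unmoved in the pictures; I did not re-measure it at the end.
- **Forces:** the wrist read at most 12 N at the end of any move; I did not sample it between.
- **Checks that disagreed:** the network gave no outline for the small saw in one close wrist view. I took its position from the picture instead, and that agreed with the earlier fits to about 1 mm. After placing, the scene camera put the large saw's outline about 7 mm to one side of its slot centre and the side camera about 4 mm. The wrist pictures show it standing inside the cut-out.

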